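# Snug the wheel nut at the bottom of the hub bore

### The job

Take the red T-handled socket wrench out of the blue tool stand, work its socket fully down over the nut at the bottom of the bore in the rover's wheel, and turn the nut clockwise until it comes home and the turning resistance climbs to a snug 0.3 newton metres or so, without leaning hard on the wrench or wringing the nut. Then put the wrench back upright in its hole in the stand, let go, and leave everything else where it is.

Things in the scene. Friction and masses are not known exactly. Their poses are not given: they have to be found in the camera images.
- wrench: T-handled socket wrench, loose, 0.3 to 0.45 kg, upright in the tool stand's middle hole. Origin: centre of the socket's open lower rim; z up the shaft, x along the T bar. Steel socket 36 mm outside diameter and 36 mm tall; inside six-sided, 25 mm across flats, 13 mm deep. Shaft 14 mm diameter.
- t_bar (a point): Middle of the wrench's red T bar, on the shaft's line, 142 mm above the wrench's origin. The bar is 94 mm long (x), 16 mm wide (y), 20 mm tall. Grip it here from above across its 16 mm width, firmly (40 N or so): the turning load comes through the grip.
- nut_top (a point): Fixed point on the upright axle line, level with the nut's top face, 75 mm above the table. Brass flanged nut, six-sided, 24 mm across flats, 14 mm tall, corners bevelled at the top. With the socket fully on, the wrench's origin lies 13 mm below this point; not aligned, it stops within 3 mm of it. How the nut's corners point is not reported; this point's yaw is the drive unit's.
- bore_mouth (a point): Mouth of the hub's upright bore (white barrel, 40 mm wide), 124 mm above the table, on the axle line; the socket has 2 mm of room all round. Tyre 164 mm wide, its top at 128 mm. Rest the socket on the nut with 4 to 8 N and turn: within 60 deg it meets the flats (4 deg of play either way). If it bites part way down, rock it back a few degrees and press until it is fully on.
- wheel_nut (a joint): Turn of the nut on its thread, rad, growing clockwise from above (tightening); starts between 0.5 and 1.1 and comes home 0.7 to 1.3 rad further on. It runs at about 0.1 N m; once home its head gives like a spring and the moment climbs by about 0.07 N m for each 0.05 rad of wrench: 0.3 N m (0.25 to 0.4) is snug, over 0.45 N m is wringing it. It stays where it is left.
- nut_hex (a joint): The springy give of the nut's six-sided head against its flange, rad, clockwise from above positive: 1 rad for 1.5 N m of turning load (0.07 while the nut runs, 0.2 at the snug 0.3 N m). It goes back to 0 when the load is off.
- drive_unit: The rover's drive unit, fixed to the bench with its wheel lying flat, axle upright: aluminium plate 200 x 120 mm, grey gearbox, gearmotor towards its +x, black-tyred wheel with blue spokes on top. Origin on the table, on the axle line; z up. The self-locking gearbox keeps the wheel from turning.
- tool_stand: The blue tool stand, fixed: block 80 (x) x 170 (y) x 50 mm (z), origin at the centre of its underside. The wrench's hole, 43 mm diameter and 38 mm deep, is in its middle; a short hex driver stands 60 mm to either side along y.
- hole_floor (a point): Centre of the floor of the wrench's hole, 12 mm above the table and 38 mm below the stand's top; the wrench's origin lies here when it is in its place. Axes as the stand's.
- driver_a: Short yellow-handled hex driver in the stand (handle 23 mm diameter, its top 104 mm above the table); origin at the handle's lower end. Leave alone.
- driver_b: Short green-handled hex driver in the stand, as the yellow one. Leave alone.
- spare_wheel: Spare wheel lying flat, 90 mm diameter, 34 mm tall; origin under its centre. Leave alone.
- omni_wheel: Black omni wheel lying flat, 60 mm diameter, 26 mm tall; origin under its centre. Leave alone.
- battery: Grey battery pack 100 x 48 x 30 mm; origin under its centre. Leave alone.
- screwdriver: Red-handled screwdriver lying on the bench. Leave alone.
- beam: Perforated aluminium beam 16 x 200 x 12 mm lying on the bench. Leave alone.
There are look-alikes about, which are no part of the job. There is more than one size of the wrench; the job needs the smaller.

How it is judged:
By the outcome, as a careful person would: the job done as asked, in the order asked, and still so for the second after the job is handed in, with the robot touching nothing.
It also fails if it takes over 72 s, if anything falls off the work surface, if the arm or the gripper's body presses on something with over 40 N, if the wrist force passes 120 N, or if a joint passes its speed limit or range.

### The arm

A 6-joint arm with a two-finger parallel gripper is mounted at the origin on the work surface. World frame = base frame: x ahead of the robot, y to its left, z up, the work surface at z = 0. Lengths are in m, angles in rad, forces in N, time in s.
With the tool pointing down it reaches from about 0.3 to 0.775 m from the base axis. Payload 14.6 kg.
Tool frame: the origin (TCP) lies at the very end of the fingers, on their centre line; the grasp point (between the pads) lies 19 mm behind it (manip.pinch_z is the distance from the TCP to the grasp point, in m); z points along the fingers, y is the line along which they close (so a half turn about z gives the same grasp; the last joint's range is limited). The gripper opens to 94 mm and grips with 3 to 60 N. Pads are 16 mm wide; open, the fingers measure 119 mm over their backs; the gripper's body (75 mm by 177 mm) begins 78 mm behind the grasp point.
Start: joints at [1.237, 0.3, 1.521, -0, 1.321, -0.067], TCP at [0.145, 0.531, 0.205] pointing down, gripper open.
Joint ranges: [-3.03, 3.03], [-0.79, 2.21], [0.23, 2.52], [-1.04, 4.18], [0, 3.07], [-2.55, 2.55]. Speed limits (rad/s): [2.22, 2.22, 2.57, 3.14, 3.14, 3.14].

### API

Orientations are given as a 3x3 rotation matrix whose columns are the frame's x, y, z axes.
In Python, from workcell import manip, optics, models gives the robot as it stands. The module is installed in compiled form; this text tells all that it offers.
- The arm moves only by the tool move_arm, never from a script. Its argument "moves" is a list of rows, each a list of 7 numbers: the turn, a rotation vector about the tool's x, y, z in units of 8 degrees (1.0 is 8 degrees), then the shift along the tool's x, y, z in units of 25 mm (1.0 is 25 mm), then the opening, from -1 (shut) to 1 (fully open). A call has 1 to 12 rows; each row is the pose to reach, as a shift and turn from the pose commanded when the call began, along the tool's axes at that moment; what a row does not reach only later rows make up. A row lasts 1/8 s, in which the tool goes at most 62.5 mm and 10.7 degrees, less where a joint would pass 70% of its speed; a pose out of reach is approached as far as the arm can. A call with a gripper value outside its range is refused whole. The fingers move at their own pace and stop on an object; "squeeze" is the grip in N (left out, the last holds). Time passes only in rows, so rows that repeat a pose let the fingers close. It gives the time, the measured TCP pose, the force, the opening and the grip force at its end, in the units of the state.
- manip.get_state(): the state, without advancing time (a new reading comes with each control period).
- optics.camera(name): name is "scene" or "top"; returns the picture (480x640x3 uint8, blue, green, red); there is no depth.
- optics.get_calibration(name): a dict with "camera_matrix" (3x3 intrinsics, pixels), "rvec" (rotation vector, rad) and "tvec" (3), from world to camera coordinates, as OpenCV has them. Camera axes: x right, y down, z forward; pixel columns grow to the right and rows downward; lengths in m; the calibration is good to about 2 mm. A picture is of the moment at which its call begins. get_calibration takes no time and is no camera call.
- manip.hand_in(): hands the job in; it is judged then, once.
Trained networks look in the newest picture that a camera, given by its name, has taken for a name from the list of things; names that differ only in an ending like _2 or _b are one class to them, and where a whole thing is asked for, a point or a joint stands for the part that bears it (a point fixed in the world has none). Each returns a list of dicts, best first, with "confidence" (0 to 1); they miss things now and then, are a little off and sometimes report something else, mostly with a low value. They report only what shows in the picture. A call takes as long as a camera call. They do not tell look-alikes from the thing itself.
- models.look_for(camera, label): "position" ([x, y, z] in m, in the coordinates of the camera as it stood for that picture, good to about 4 mm: the middle of the surface that is visible of it).
- models.trace(camera, label): "region" (480x640 bool, what is visible of it).
The state is a dict: "time": time; "qpos": joint angles; "joint_vel": joint speeds; "effort": joint torques, N m; "position": TCP position; "tool_rot": TCP orientation; "wrist_force": force on the tool from outside, world axes, zero at the start; "wrist_torque": the same for the moment, N m; "finger_gap": finger opening in m; "grip_force": force on a finger pad.
Only numpy, scipy, OpenCV 4.12 (cv2) and the standard library are available. Lean on these libraries where they do the work, as an engineer would, in place of code of your own. Each camera call takes 0.05 s, during which the arm holds its last target. There are 200 camera calls.

## Working session

There is one attempt and no reset: what is moved stays moved. The work goes in short steps, Python scripts to look and compute and a tool call to move; the robot and the scene stay as the last step left them, time stands still between calls to the robot, and variables do not carry over. Pictures are saved under pics/ and viewed, at most 10 in all, crops included, and the job is handed in when it is done.

Besides the shell and the picture viewer there is one more tool, called in YAML: its name, and indented under it one key for each argument. move_arm: Moves the arm, as the interface text tells. Its arguments: {"type":"object","properties":{"moves":{"type":"array"},"squeeze":{"type":"number"}},"required":["moves"]}

```bash
mkdir -p pics; cat > h.py <<'E'
import numpy as np, cv2
from workcell import manip, optics, models
def cal(n):
    c=optics.get_calibration(n); R=cv2.Rodrigues(np.array(c["rvec"],float))[0]
    return np.array(c["camera_matrix"],float),R,np.array(c["tvec"],float).ravel()
def c2w(n,p):
    K,R,t=cal(n); return R.T@(np.array(p)-t)
def w2p(n,P):
    K,R,t=cal(n); q=K@(R@np.array(P,float)+t); return q[:2]/q[2]
def ray(n,u,v):
    K,R,t=cal(n); return -R.T@t, R.T@np.linalg.solve(K,[u,v,1.])
def atz(n,u,v,z):
    o,d=ray(n,u,v); return o+d*(z-o[2])/d[2]
def tri(a,b):
    A=[];B=[]
    for o,d in(a,b):
        d=d/np.linalg.norm(d);M=np.eye(3)-np.outer(d,d);A.append(M);B.append(M@o)
    return np.linalg.lstsq(np.vstack(A),np.hstack(B),rcond=None)[0]
E
python3 - <<'E'
from h import *
np.set_printoptions(precision=4,suppress=True)
for n in("scene","top"):
    cv2.imwrite(f"pics/{n}0.png",optics.camera(n)); K,R,t=cal(n); print(n,-R.T@t,R[2],K[0,0])
    for l in("wrench","t_bar","drive_unit","tool_stand","driver_a","driver_b"):
        for r in models.look_for(n,l)[:3]:
            P=c2w(n,r["position"]);print(l,round(r["confidence"],2),P,w2p(n,P))
s=manip.get_state();print(s["time"],s["position"],s["tool_rot"],s["wrist_force"])
E
```

```text
scene [1.1617 0.7341 1.0053] [-0.4807 -0.546  -0.6861] 561.5451623177261
wrench 0.93 [0.6972 0.2297 0.1822] [331.8122 290.8595]
wrench 0.91 [0.5284 0.1811 0.1481] [375.2863 247.2195]
t_bar 0.65 [0.6929 0.2266 0.1803] [332.4035 289.3797]
t_bar 0.59 [0.5323 0.1781 0.1498] [373.0408 246.7301]
drive_unit 0.93 [ 0.5621 -0.191   0.0947] [259.5833 189.2388]
tool_stand 0.84 [0.55   0.2096 0.0471] [374.7889 290.7824]
driver_a 0.76 [0.5327 0.2441 0.0888] [393.1878 283.3938]
driver_a 0.52 [0.5265 0.1248 0.0948] [356.5724 249.9168]
driver_b 0.76 [0.5327 0.2441 0.0888] [393.1878 283.3938]
driver_b 0.52 [0.5265 0.1248 0.0948] [356.5724 249.9168]
top [ 0.2932 -0.0076  1.3218] [ 0.1967  0.0209 -0.9802] 504.8377761256425
wrench 0.59 [0.523  0.1765 0.1602] [249.995  249.2663]
wrench 0.57 [0.681  0.2171 0.2091] [229.7684 178.8621]
t_bar 0.81 [0.681  0.2111 0.2081] [232.4191 178.9138]
t_bar 0.71 [0.5211 0.1748 0.1576] [250.8781 250.2369]
drive_unit 0.68 [ 0.5265 -0.2157  0.1151] [414.104  247.5678]
tool_stand 0.59 [0.5071 0.1629 0.0483] [262.0691 263.5315]
0.7 [0.145  0.5305 0.2054] [[-0.9646  0.2637 -0.    ]
 [ 0.2637  0.9646 -0.    ]
 [ 0.     -0.     -1.    ]] [ 0.2136 -0.9251  0.1321]
```

View pics/scene0.png

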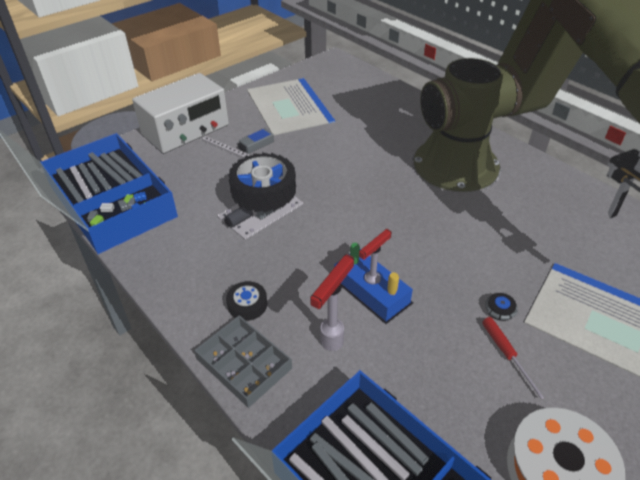

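View pics/top0.png

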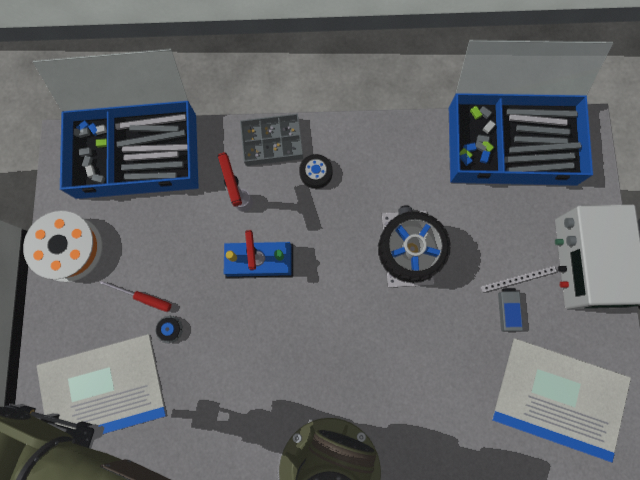

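The scene view shows the job wrench in the stand with its bar at (376,243), a larger look-alike standing at (333,282), and the hub at (263,172). In the top view they are at (251,250), (230,180) and (415,245). Next I'll take closer crops and red-bar masks.

```bash
python3 - <<'E'
from h import *
T=[]
for n,cs in(("scene",((370,262),(263,175))),("top",((256,255),(415,246)))):
    im=cv2.imread(f"pics/{n}0.png")
    for k,(u,v) in enumerate(cs):
        w,h=(50,37)
        T.append(cv2.resize(im[v-h:v+h,u-w:u+w],(400,296),interpolation=cv2.INTER_CUBIC))
    hsv=cv2.cvtColor(im,cv2.COLOR_BGR2HSV)
    m=((hsv[...,0]<8)|(hsv[...,0]>172))&(hsv[...,1]>140)&(hsv[...,2]>60)
    N,L,S,C=cv2.connectedComponentsWithStats(m.astype(np.uint8))
    for i in range(1,N):
        if S[i,4]>60: 
            ys,xs=np.where(L==i); r=cv2.minAreaRect(np.c_[xs,ys].astype(np.float32)); print(n,S[i],C[i],r)
cv2.imwrite("pics/crop.png",np.vstack([np.hstack(T[:2]),np.hstack(T[2:])]))
E
```

```text
scene [425  46  10  12  85] [429.63529412  51.32941176] ((429.52947998046875, 51.38235855102539), (9.45888900756836, 9.701424598693848), 14.03624439239502)
scene [607 127  17  16 174] [614.96551724 134.83333333] ((614.9639892578125, 134.70619201660156), (15.331727981567383, 11.676482200622559), 23.96249008178711)
scene [360 230  31  28 316] [374.7721519  243.89240506] ((375.27972412109375, 243.95297241210938), (9.287485122680664, 37.642459869384766), 50.710594177246094)
scene [311 255  42  53 791] [331.85082174 281.28192162] ((332.30487060546875, 281.2439270019531), (14.211813926696777, 61.220115661621094), 38.65980911254883)
scene [484 318  33  41 425] [499.50588235 337.49411765] ((499.49993896484375, 337.5000305175781), (46.317466735839844, 9.707254409790039), 56.3099365234375)
top [218 152  24  54 506] [229.15810277 178.64624506] ((229.12844848632812, 178.761474609375), (54.78766632080078, 9.769829750061035), 73.3007583618164)
top [245 230  11  39 258] [250.04651163 249.29844961] ((250.01229858398438, 249.13526916503906), (38.2966194152832, 7.0617876052856445), 84.80557250976562)
top [133 291  38  20 335] [151.9761194  300.89850746] ((151.69178771972656, 300.8219299316406), (38.62358093261719, 9.012168884277344), 20.556045532226562)
```

View pics/crop.png

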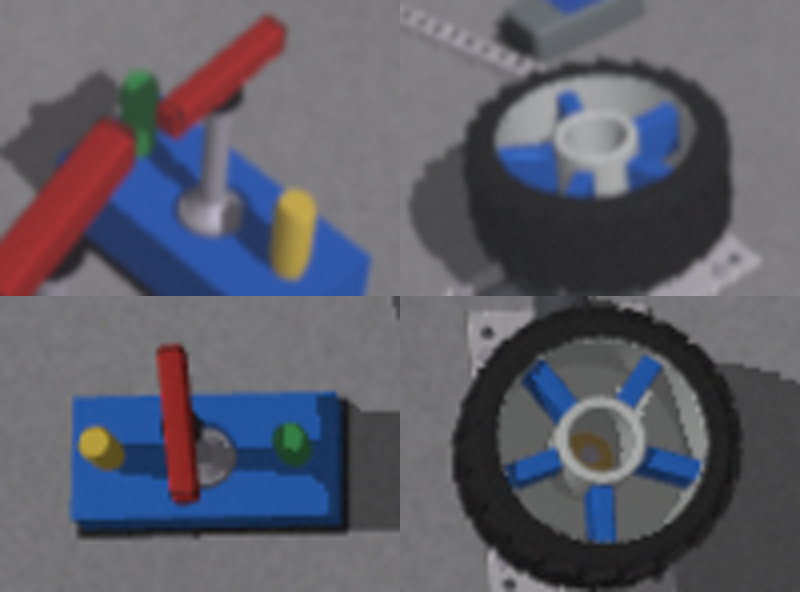

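The crops show the hub rim centre at about (414.7,244.4) in the top view and (261.9,171.6) in the scene view. The job wrench stands upright in the stand and its bar is clear. Next I'll triangulate both and fit the bar's box.

```bash
cat > fit.py <<'E'
from h import *
from scipy.optimize import least_squares
def redmask(im,c):
    hsv=cv2.cvtColor(im,cv2.COLOR_BGR2HSV)
    m=((hsv[...,0]<8)|(hsv[...,0]>172))&(hsv[...,1]>120)&(hsv[...,2]>50)
    N,L,S,C=cv2.connectedComponentsWithStats(m.astype(np.uint8))
    i=min((i for i in range(1,N) if S[i,4]>100),key=lambda i:np.hypot(*(C[i]-c)))
    ys,xs=np.where(L==i); return np.c_[xs,ys].astype(np.float32)
def feat(p): # hull centroid + axis end
    h=cv2.convexHull(p.astype(np.float32)); m=cv2.moments(h); c=np.array([m["m10"],m["m01"]])/m["m00"]
    S=np.array([[m["mu20"],m["mu11"]],[m["mu11"],m["mu02"]]])/m["m00"]; w,V=np.linalg.eigh(S); a=V[:,1]*np.sqrt(w[1]); 
    return c,a*np.sign(a[1])
def box(q):
    x,y,z,t=q; c,s=np.cos(t),np.sin(t)
    return [[x+c*a*.047-s*b*.008,y+s*a*.047+c*b*.008,z+d*.010] for a in(-1,1) for b in(-1,1) for d in(-1,1)]
def fitbar(obs,q0):
    def f(q):
        r=[]
        for n,(c,a) in obs.items():
            c2,a2=feat(np.array([w2p(n,P) for P in box(q)])); r+=list(c2-c)+list(a2-a)
        return r
    return least_squares(f,q0,x_scale=[.01,.01,.01,.1],diff_step=1e-4)
E
python3 - <<'E'
from fit import *
np.set_printoptions(precision=4,suppress=True)
print("hub",tri(ray("scene",261.9,171.6),ray("top",414.7,244.4)),atz("scene",261.9,171.6,.124),atz("top",414.7,244.4,.124))
obs={n:feat(redmask(cv2.imread(f"pics/{n}0.png"),c)) for n,c in(("scene",(375,244)),("top",(250,249)))}
print(obs)
r=fitbar(obs,[.523,.177,.154,.0]);print("bar",r.x,r.fun)
for n in obs: print(w2p(n,[*r.x[:2],.05]))
E
```

```text
hub [ 0.5331 -0.2166  0.121 ] [ 0.5352 -0.2134  0.124 ] [ 0.5325 -0.216   0.124 ]
{'scene': (array([374.826 , 243.9552]), array([-7.7797,  6.5754])), 'top': (array([250.0951, 249.1794]), array([ 1.1016, 10.5029]))}
bar [0.5248 0.1771 0.153  0.    ] [ 0.0877  0.0561 -1.9614  0.1244  0.1131 -0.014  -1.1577  1.1471]
[372.4744 275.8666]
[256.5044 256.7491]
```

```bash
sed -i 's/,diff_step=1e-4/,diff_step=1e-3/' fit.py; python3 - <<'E'
from fit import *
np.set_printoptions(precision=4,suppress=True)
obs={n:feat(redmask(cv2.imread(f"pics/{n}0.png"),c)) for n,c in(("scene",(375,244)),("top",(250,249)))}
for y0 in(.1,.25):
  r=fitbar(obs,[.523,.177,.154,y0]);print("bar",r.x,r.fun)
s=manip.get_state();R=s["tool_rot"];p=s["position"]
t=r.x[3]
# tool down, y axis perpendicular to the bar; tool x = -bar dir (nearest to the present)
X=-np.array([np.cos(t),np.sin(t),0]);Z=np.array([0,0,-1.]);Rt=np.c_[X,np.cross(Z,X),Z]
print("turn",np.degrees(cv2.Rodrigues(R.T@Rt)[0].ravel())/8)
for z in(.265,.154-.019):
  print(z,R.T@(np.array([r.x[0],r.x[1],z])-p)/.025)
print(s["finger_gap"])
E
```

```text
bar [0.5248 0.1771 0.1532 0.1134] [ 0.085   0.0391 -0.874   1.0383  0.1066 -0.0253  0.186   1.0837]
bar [0.5248 0.1771 0.1532 0.1133] [ 0.085   0.0391 -0.8745  1.0379  0.1066 -0.0253  0.1854  1.0838]
turn [-0.0003 -0.0002 -2.7225]
0.265 [-18.3822  -9.632   -2.3826]
0.135 [-18.3824  -9.6318   2.8174]
0.09413851831975592
```

move_arm:
  moves:
    - [0,0,-0.4,-2,-1.1,-1.5,1]
    - [0,0,-0.8,-4.3,-2.2,-2.4,1]
    - [0,0,-1.2,-6.6,-3.5,-2.4,1]
    - [0,0,-1.6,-8.9,-4.6,-2.4,1]
    - [0,0,-2.0,-11.1,-5.8,-2.4,1]
    - [0,0,-2.4,-13.3,-7.0,-2.4,1]
    - [0,0,-2.72,-15.4,-8.1,-2.4,1]
    - [0,0,-2.72,-17.4,-9.1,-2.4,1]
    - [0,0,-2.72,-18.38,-9.63,-2.4,1]
    - [0,0,-2.72,-18.38,-9.63,-1.5,0.2]
    - [0,0,-2.72,-18.38,-9.63,0,-0.2]
    - [0,0,-2.72,-18.38,-9.63,0,-0.2]
  squeeze: 40

```text
time: 2.2
position: [0.5238, 0.1768, 0.2035]
tool_rot: [[-0.994, -0.113, -0.004], [-0.113, 0.994, -0.001], [0.004, -0.001, -1.0]]
wrist_force: [0.1, -0.1, 0.3]
finger_gap: 0.0672
grip_force: 0.0
```

move_arm:
  moves:
    - [0,0,0,0,0,1.2,-0.1]
    - [0,0,0,0,0,2.3,-0.1]
    - [0,0,0,0,0,2.82,-0.1]
    - [0,0,0,0,0,2.82,-0.1]
    - [0,0,0,0,0,2.82,-1]
    - [0,0,0,0,0,2.82,-1]
    - [0,0,0,0,0,2.82,-1]
  squeeze: 40

```text
time: 3.08
position: [0.525, 0.1772, 0.1355]
tool_rot: [[-0.994, -0.113, 0.001], [-0.113, 0.994, 0.0], [-0.001, -0.0, -1.0]]
wrist_force: [1.5, -4.2, 1.9]
finger_gap: 0.0156
grip_force: 28.3
```

move_arm:
  moves:
    - [0,0,0,0,0,-0.3,-1]
    - [0,0,0,0,0,-1,-1]
    - [0,0,0,0,0,-2,-1]
    - [0,0,0,0,0,-3,-1]
    - [0,0,0,0,0,-4,-1]
    - [0,0,0,0,0,-5,-1]
    - [0,0,0,0,0,-5.8,-1]
    - [0,0,0,0,0,-5.8,-1]

```text
time: 4.08
position: [0.5251, 0.1773, 0.282]
tool_rot: [[-0.994, -0.113, 0.003], [-0.113, 0.994, 0.001], [-0.003, 0.0, -1.0]]
wrist_force: [0.3, 0.7, -6.1]
finger_gap: 0.0154
grip_force: 40.0
```

move_arm:
  moves:
    - [0,0,0,0.1,-0.6,0,-1]
    - [0,0,0,0.2,-2,0,-1]
    - [0,0,0,0.4,-4,0,-1]
    - [0,0,0,0.6,-6,0,-1]
    - [0,0,0,0.8,-8,0,-1]
    - [0,0,0,1,-10,0,-1]
    - [0,0,0,1.2,-12,0,-1]
    - [0,0,0,1.4,-13.8,0,-1]
    - [0,0,0,1.44,-15.1,0,-1]
    - [0,0,0,1.44,-15.65,0,-1]
    - [0,0,0,1.44,-15.65,0,-1]
    - [0,0,0,1.44,-15.65,0,-1]

```text
time: 5.58
position: [0.5331, -0.2147, 0.2798]
tool_rot: [[-0.994, -0.114, -0.0], [-0.114, 0.994, 0.0], [0.0, 0.0, -1.0]]
wrist_force: [-0.1, 0.2, -5.3]
finger_gap: 0.0155
grip_force: 40.0
```

```bash
python3 - <<'E'
from fit import *
np.set_printoptions(precision=4,suppress=True)
s=manip.get_state();print(s["time"],s["position"],s["tool_rot"],s["wrist_force"],s["wrist_torque"],s["qpos"][5])
T=[]
for n in("scene","top"):
    im=optics.camera(n);cv2.imwrite(f"pics/{n}1.png",im)
    u,v=w2p(n,[.5335,-.2155,.17]).astype(int); T.append(cv2.resize(im[v-70:v+70,u-48:u+48],(400,583),interpolation=cv2.INTER_CUBIC));print(n,u,v)
cv2.imwrite("pics/crop1.png",np.hstack(T))
E
```

```text
5.575 [ 0.5331 -0.2147  0.2798] [[-0.9935 -0.1136 -0.0003]
 [-0.1136  0.9935  0.0003]
 [ 0.0002  0.0003 -1.    ]] [-0.0867  0.2377 -5.2728] [ 0.0481 -0.0008 -0.041 ] -2.131402633501025
scene 260 156
top 417 240
```

View pics/crop1.png

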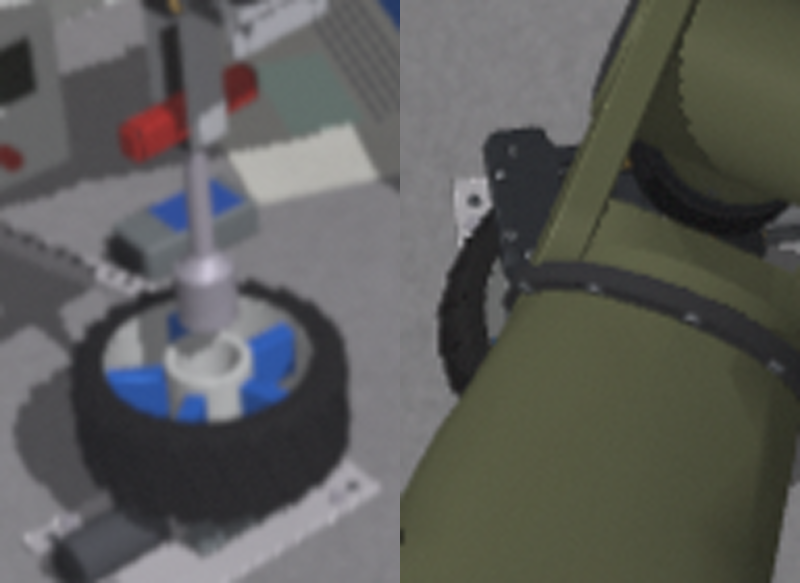

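The scene view shows the socket hanging just above the bore: socket axis at crop column 207, bore centre about 209. The arm hides the top view. I'll overlay the projected models to get the camera's bias.

```bash
python3 - <<'E'
from fit import *
S=8
u0,v0=225,120; W,H=50,75
def circ(x,y,z,r): 
    a=np.linspace(0,2*np.pi,60); return np.array([w2p("scene",[x+r*np.cos(t),y+r*np.sin(t),z]) for t in a])
def draw(im,p,c):
    q=((p-[u0+15,v0]+.5)*S).astype(np.int32); cv2.polylines(im,[q.reshape(-1,1,2)],False,c,1)
A=[]
for k in(1,0):
    im=cv2.imread(f"pics/scene{k}.png")[v0:v0+H,u0+15:u0+15+W]; im=cv2.resize(im,None,fx=S,fy=S,interpolation=cv2.INTER_CUBIC)
    if k:
        x,y,o=.5331,-.2147,.2798+.019-.142
        for z in(o,o+.036): draw(im,circ(x,y,z,.018),(0,255,0))
        draw(im,np.array([w2p("scene",[x,y,o]),w2p("scene",[x,y,o+.13])]),(0,255,0))
    else:
        draw(im,circ(.5331,-.2155,.124,.020),(0,0,255)); draw(im,circ(.5352,-.2134,.124,.020),(255,0,255))
    A.append(im)
cv2.imwrite("pics/ov.png",np.hstack(A))
e=1e-3
for d in([1,0,0],[0,1,0],[0,0,1]): print(d,(w2p("scene",np.array([.533,-.215,.14])+e*np.array(d))-w2p("scene",[.533,-.215,.14])))
E
```

```text
[1, 0, 0] [-0.3186705   0.16150966]
[0, 1, 0] [0.23919155 0.18176367]
[0, 0, 1] [-0.03083524 -0.31675997]
```

View pics/ov.png

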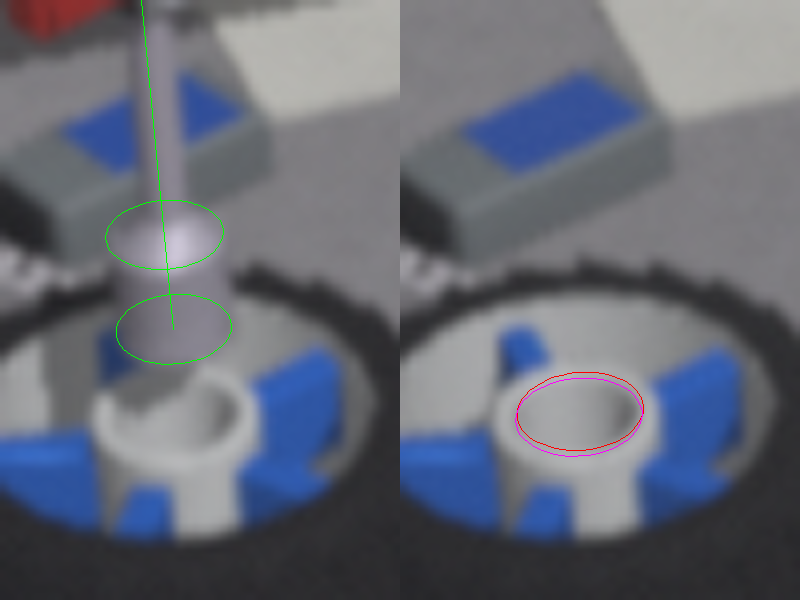

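The overlay shows the wrench where the arm says it is. The bore centre comes out at about (0.534,-0.215), under 1 mm off, so I'm descending gently.

move_arm:
  moves:
    - [0,0,0,-0.03,-0.01,0.5,-1]
    - [0,0,0,-0.03,-0.01,1.0,-1]
    - [0,0,0,-0.03,-0.01,1.2,-1]
    - [0,0,0,-0.03,-0.01,1.4,-1]
    - [0,0,0,-0.03,-0.01,1.6,-1]
    - [0,0,0,-0.03,-0.01,1.6,-1]

```text
time: 6.42
position: [0.5338, -0.2159, 0.2396]
tool_rot: [[-0.994, -0.113, -0.0], [-0.113, 0.994, 0.0], [0.0, 0.0, -1.0]]
wrist_force: [-0.0, -0.6, -4.5]
finger_gap: 0.0157
grip_force: 40.0
```

move_arm:
  moves:
    - [0,0,0,0,0.03,0.2,-1]
    - [0,0,0,0,0.03,0.5,-1]
    - [0,0,0,0,0.03,0.8,-1]
    - [0,0,0,0,0.03,1.1,-1]
    - [0,0,0,0,0.03,1.4,-1]
    - [0,0,0,0,0.03,1.4,-1]

```text
time: 7.18
position: [0.5336, -0.2152, 0.2038]
tool_rot: [[-0.994, -0.113, -0.001], [-0.113, 0.994, 0.0], [0.001, 0.0, -1.0]]
wrist_force: [1.8, -4.8, -8.0]
finger_gap: 0.0161
grip_force: 40.0
```

move_arm:
  moves:
    - [0,0,0,-0.01,-0.04,0.05,-1]
    - [0,0,0,-0.01,-0.04,0.1,-1]
    - [0,0,0,-0.01,-0.04,0.15,-1]
    - [0,0,0,-0.01,-0.04,0.15,-1]

```text
time: 7.68
position: [0.5341, -0.2159, 0.2009]
tool_rot: [[-0.994, -0.113, -0.0], [-0.113, 0.994, 0.0], [0.0, 0.0, -1.0]]
wrist_force: [1.5, -3.2, -4.6]
finger_gap: 0.0157
grip_force: 40.0
```

move_arm:
  moves:
    - [0,0,0,-0.02,-0.05,0.05,-1]
    - [0,0,0,-0.02,-0.05,0.1,-1]
    - [0,0,0,-0.02,-0.05,0.15,-1]
    - [0,0,0,-0.02,-0.05,0.15,-1]

```text
time: 8.18
position: [0.5348, -0.2171, 0.1975]
tool_rot: [[-0.994, -0.113, -0.0], [-0.113, 0.994, 0.0], [0.0, 0.0, -1.0]]
wrist_force: [0.2, 1.6, -3.0]
finger_gap: 0.0161
grip_force: 40.0
```

```bash
python3 -c "
from h import *
s=manip.get_state()
for k in('time','position','wrist_force','wrist_torque','qpos'):print(k,np.round(s[k],4))"
```

```text
time 8.175
position [ 0.5348 -0.2171  0.1975]
wrist_force [ 0.1969  1.5899 -2.9944]
wrist_torque [0.1707 0.1286 0.0116]
qpos [-4.491e-01  3.668e-01  1.451e+00  2.000e-04  1.324e+00 -2.133e+00]
```

move_arm:
  moves:
    - [0,0,0.3,0,0.02,0.03,-1]
    - [0,0,0.6,0,0.02,0.06,-1]
    - [0,0,0.9,0,0.02,0.06,-1]
    - [0,0,1.2,0,0.02,0.06,-1]

```text
time: 8.68
position: [0.535, -0.2172, 0.1967]
tool_rot: [[-0.998, 0.056, 0.001], [0.056, 0.998, -0.001], [-0.001, -0.001, -1.0]]
wrist_force: [-0.3, -2.1, -0.3]
finger_gap: 0.0156
grip_force: 40.0
```

move_arm:
  moves:
    - [0,0,0.4,0,0,0.02,-1]
    - [0,0,0.8,0,0,0.02,-1]
    - [0,0,1.2,0,0,0.02,-1]
    - [0,0,1.6,0,0,0.03,-1]
    - [0,0,2.0,0,0,0.04,-1]

```text
time: 9.3
position: [0.5349, -0.2172, 0.1954]
tool_rot: [[-0.944, 0.329, 0.001], [0.329, 0.944, -0.001], [-0.001, -0.001, -1.0]]
wrist_force: [0.3, -2.0, -3.0]
finger_gap: 0.0159
grip_force: 40.0
```

```bash
cat > st.py <<'E'
from h import *
s=manip.get_state()
for k in('time','position','wrist_force','wrist_torque'):print(k,np.round(s[k],4))
print("yaw cw deg",np.degrees(np.arctan2(-s["tool_rot"][1][0],s["tool_rot"][0][0]))%360,s["qpos"][5])
E
python3 st.py
```

```text
time 9.3
position [ 0.5349 -0.2172  0.1954]
wrist_force [ 0.2708 -1.971  -2.9558]
wrist_torque [-0.7671  0.0708 -0.0201]
yaw cw deg 199.23627350084146 -1.6836294171329667
```

move_arm:
  moves:
    - [0,0,0.15,0,0,0.06,-1]
    - [0,0,0.3,0,0,0.1,-1]
    - [0,0,0.5,0,0,0.1,-1]
    - [0,0,0.7,0,0,0.1,-1]

```text
time: 9.8
position: [0.5347, -0.2168, 0.1923]
tool_rot: [[-0.908, 0.42, -0.0], [0.42, 0.908, -0.0], [0.0, -0.0, -1.0]]
wrist_force: [0.4, -3.2, -4.2]
finger_gap: 0.0161
grip_force: 40.0
```

```bash
python3 st.py
```

```text
time 9.8
position [ 0.5347 -0.2168  0.1923]
wrist_force [ 0.3704 -3.242  -4.1581]
wrist_torque [-1.0751 -0.0199  0.0046]
yaw cw deg 204.81975500367375 -1.5861834450329946
```

move_arm:
  moves:
    - [0,0,0,0,-0.01,0.08,-1]
    - [0,0,0,0,-0.01,0.16,-1]
    - [0,0,0,0,-0.01,0.24,-1]
    - [0,0,0,0,-0.01,0.32,-1]
    - [0,0,0,0,-0.01,0.32,-1]

```text
time: 10.42
position: [0.535, -0.2171, 0.1854]
tool_rot: [[-0.908, 0.418, 0.002], [0.418, 0.908, -0.001], [-0.002, -0.0, -1.0]]
wrist_force: [0.2, -2.2, 5.3]
finger_gap: 0.0154
grip_force: 40.0
```

```bash
python3 st.py
```

```text
time 10.425
position [ 0.535  -0.2171  0.1854]
wrist_force [ 0.2288 -2.2283  5.2736]
wrist_torque [-0.8439  0.2056 -0.0222]
yaw cw deg 204.7199617813168 -1.5883046022826874
```

move_arm:
  moves:
    - [0,0,0.4,0,0,-0.01,-1]
    - [0,0,0.8,0,0,-0.01,-1]
    - [0,0,1.2,0,0,-0.01,-1]
    - [0,0,1.6,0,0,-0.01,-1]
    - [0,0,2.0,0,0,-0.01,-1]
    - [0,0,2.4,0,0,-0.01,-1]

```text
time: 11.18
position: [0.5349, -0.2172, 0.1854]
tool_rot: [[-0.719, 0.695, 0.001], [0.695, 0.719, -0.001], [-0.001, 0.0, -1.0]]
wrist_force: [-0.9, -3.9, 3.2]
finger_gap: 0.0156
grip_force: 40.0
```

```bash
python3 st.py
```

```text
time 11.175
position [ 0.5349 -0.2172  0.1854]
wrist_force [-0.9101 -3.9088  3.1778]
wrist_torque [-1.205   0.1918  0.0767]
yaw cw deg 224.02210194154773 -1.2514572723896398
```

move_arm:
  moves:
    - [0,0,0.4,0,-0.01,0,-1]
    - [0,0,0.8,0,-0.01,0,-1]
    - [0,0,1.2,0,-0.01,0,-1]
    - [0,0,1.6,0,-0.01,0,-1]
    - [0,0,2.0,0,-0.01,0,-1]

```text
time: 11.8
position: [0.5348, -0.2174, 0.1854]
tool_rot: [[-0.5, 0.866, 0.001], [0.866, 0.5, -0.001], [-0.001, 0.001, -1.0]]
wrist_force: [-0.1, -3.5, 3.1]
finger_gap: 0.0159
grip_force: 40.0
```

```bash
python3 st.py
```

```text
time 11.8
position [ 0.5348 -0.2174  0.1854]
wrist_force [-0.0952 -3.4816  3.0502]
wrist_torque [-1.1577  0.0299  0.0746]
yaw cw deg 240.0195841166361 -0.9726373863708325
```

move_arm:
  moves:
    - [0,0,0.4,0,-0.01,0,-1]
    - [0,0,0.8,0,-0.01,0,-1]
    - [0,0,1.2,0,-0.01,0,-1]
    - [0,0,1.5,0,-0.01,0,-1]

```text
time: 12.3
position: [0.5346, -0.2175, 0.1854]
tool_rot: [[-0.309, 0.951, 0.002], [0.951, 0.309, -0.001], [-0.001, 0.001, -1.0]]
wrist_force: [1.7, -3.5, 3.0]
finger_gap: 0.0156
grip_force: 40.0
```

```bash
python3 st.py
```

```text
time 12.3
position [ 0.5346 -0.2175  0.1854]
wrist_force [ 1.7064 -3.5431  3.0184]
wrist_torque [-1.1969 -0.1149  0.0956]
yaw cw deg 252.00422441374906 -0.7637981169445417
```

move_arm:
  moves:
    - [0,0,0.3,-0.01,0,0,-1]
    - [0,0,0.6,-0.01,0,0,-1]
    - [0,0,0.9,-0.01,0,0,-1]

```text
time: 12.68
position: [0.5347, -0.2177, 0.1854]
tool_rot: [[-0.187, 0.982, 0.001], [0.982, 0.187, -0.001], [-0.001, 0.001, -1.0]]
wrist_force: [-0.1, -3.5, 3.7]
finger_gap: 0.0155
grip_force: 40.0
```

```bash
python3 st.py
```

```text
time 12.675
position [ 0.5347 -0.2177  0.1854]
wrist_force [-0.0996 -3.4632  3.6762]
wrist_torque [-1.1275 -0.1128  0.1267]
yaw cw deg 259.1933804745913 -0.6386208455633698
```

move_arm:
  moves:
    - [0,0,0.3,0,0,0,-1]
    - [0,0,0.6,0,0,0,-1]
    - [0,0,0.6,0,0,0,-1]

```text
time: 13.05
position: [0.5347, -0.2177, 0.1854]
tool_rot: [[-0.106, 0.994, 0.001], [0.994, 0.106, -0.001], [-0.001, 0.001, -1.0]]
wrist_force: [1.0, -4.0, 5.0]
finger_gap: 0.0159
grip_force: 40.0
```

```bash
python3 st.py
```

```text
time 13.05
position [ 0.5347 -0.2177  0.1854]
wrist_force [ 0.9811 -3.97    5.0322]
wrist_torque [-1.1347 -0.0915  0.1282]
yaw cw deg 263.9010524368456 -0.5564237006558866
```

move_arm:
  moves:
    - [0,0,0.3,0,0,0,-1]
    - [0,0,0.6,0,0,0,-1]
    - [0,0,0.8,0,0,0,-1]
    - [0,0,0.8,0,0,0,-1]

```text
time: 13.55
position: [0.5347, -0.2177, 0.1854]
tool_rot: [[0.005, 1.0, 0.001], [1.0, -0.005, -0.001], [-0.001, 0.001, -1.0]]
wrist_force: [2.2, -2.9, 4.5]
finger_gap: 0.0156
grip_force: 40.0
```

```bash
python3 st.py
```

```text
time 13.55
position [ 0.5347 -0.2177  0.1854]
wrist_force [ 2.1526 -2.9487  4.4962]
wrist_torque [-1.0743 -0.0922  0.0848]
yaw cw deg 270.27752578698227 -0.44520817701187043
```

Still running, so I'll continue in small steps.

move_arm:
  moves:
    - [0,0,0.3,0,0,0,-1]
    - [0,0,0.6,0,0,0,-1]
    - [0,0,0.9,0,0,0,-1]
    - [0,0,0.9,0,0,0,-1]

```text
time: 14.05
position: [0.5347, -0.2177, 0.1854]
tool_rot: [[0.13, 0.992, 0.001], [0.992, -0.13, -0.001], [-0.001, 0.002, -1.0]]
wrist_force: [1.7, -3.9, 5.8]
finger_gap: 0.016
grip_force: 40.0
```

```bash
python3 st.py
```

```text
time 14.05
position [ 0.5347 -0.2177  0.1854]
wrist_force [ 1.7026 -3.879   5.7828]
wrist_torque [-1.1616 -0.1269  0.1122]
yaw cw deg 277.47488413646704 -0.31960718485161693
```

move_arm:
  moves:
    - [0,0,0.3,0,0,-0.02,-1]
    - [0,0,0.6,0,0,-0.02,-1]
    - [0,0,0.8,0,0,-0.02,-1]
    - [0,0,0.8,0,0,-0.02,-1]

```text
time: 14.55
position: [0.5345, -0.2176, 0.1854]
tool_rot: [[0.24, 0.971, 0.001], [0.971, -0.24, -0.0], [-0.0, 0.001, -1.0]]
wrist_force: [2.1, -3.3, 3.6]
finger_gap: 0.0161
grip_force: 40.0
```

```bash
python3 st.py
```

```text
time 14.55
position [ 0.5345 -0.2176  0.1854]
wrist_force [ 2.0564 -3.2571  3.5982]
wrist_torque [-1.2516 -0.361   0.1621]
yaw cw deg 283.88302944268355 -0.20771323622999155
```

Torque is starting to climb (0.16), so the steps get smaller.

move_arm:
  moves:
    - [0,0,0.2,0,0,0,-1]
    - [0,0,0.4,0,0,0,-1]
    - [0,0,0.4,0,0,0,-1]

```text
time: 14.92
position: [0.5344, -0.2175, 0.1854]
tool_rot: [[0.295, 0.956, 0.0], [0.956, -0.295, -0.0], [-0.0, 0.0, -1.0]]
wrist_force: [1.3, -4.0, 3.9]
finger_gap: 0.0158
grip_force: 40.0
```

```bash
python3 st.py
```

```text
time 14.925
position [ 0.5344 -0.2175  0.1854]
wrist_force [ 1.3145 -4.0335  3.9154]
wrist_torque [-1.297  -0.4188  0.086 ]
yaw cw deg 287.1486685294078 -0.150724127087492
```

move_arm:
  moves:
    - [0,0,0.2,0,0,0,-1]
    - [0,0,0.4,0,0,0,-1]
    - [0,0,0.6,0,0,0,-1]
    - [0,0,0.6,0,0,0,-1]

```text
time: 15.42
position: [0.5344, -0.2176, 0.1854]
tool_rot: [[0.375, 0.927, 0.0], [0.927, -0.375, -0.0], [-0.0, 0.0, -1.0]]
wrist_force: [2.1, -4.8, 5.3]
finger_gap: 0.0158
grip_force: 40.0
```

```bash
python3 st.py
```

```text
time 15.425
position [ 0.5344 -0.2176  0.1854]
wrist_force [ 2.1137 -4.811   5.2504]
wrist_torque [-1.4508 -0.5303  0.2419]
yaw cw deg 292.00332242695094 -0.0660074840357888
```

move_arm:
  moves:
    - [0,0,0.1,0,0,0,-1]
    - [0,0,0.1,0,0,0,-1]

```text
time: 15.68
position: [0.5344, -0.2176, 0.1854]
tool_rot: [[0.387, 0.922, 0.0], [0.922, -0.387, -0.0], [-0.0, 0.0, -1.0]]
wrist_force: [1.4, -3.5, 5.2]
finger_gap: 0.0157
grip_force: 40.0
```

```bash
cat >> st.py <<'E'
t=[s["wrist_torque"][2]]
for _ in range(4): optics.camera("scene"); t.append(manip.get_state()["wrist_torque"][2])
print(np.round(t,3),np.mean(t))
E
python3 st.py
```

```text
time 15.675
position [ 0.5344 -0.2176  0.1854]
wrist_force [ 1.4289 -3.4866  5.1751]
wrist_torque [-1.387  -0.5536  0.2118]
yaw cw deg 292.78784954078293 -0.05228239095641484
[0.212 0.221 0.262 0.226 0.204] 0.22490532589579346
```

move_arm:
  moves:
    - [0,0,0.2,0,0,0,-1]
    - [0,0,0.4,0,0,0,-1]
    - [0,0,0.4,0,0,0,-1]

```text
time: 16.25
position: [0.5344, -0.2176, 0.1853]
tool_rot: [[0.438, 0.899, 0.0], [0.899, -0.438, -0.0], [-0.0, 0.0, -1.0]]
wrist_force: [2.4, -4.9, 4.0]
finger_gap: 0.0162
grip_force: 40.1
```

```bash
python3 st.py
```

```text
time 16.25
position [ 0.5344 -0.2176  0.1853]
wrist_force [ 2.4257 -4.9189  4.0423]
wrist_torque [-1.4094 -0.5627  0.3665]
yaw cw deg 295.997354178607 0.0037356171417210248
[0.366 0.335 0.318 0.316 0.298] 0.3267796837144539
```

Snug at about 0.32 N m. Next: unwind about 15° into the play, then lift straight out.

move_arm:
  moves:
    - [0,0,-0.6,0,0,0,-1]
    - [0,0,-1.2,0,0,0,-1]
    - [0,0,-1.7,0,0,0,-1]
    - [0,0,-1.9,0,0,-0.05,-1]
    - [0,0,-1.9,0,0,-0.2,-1]
    - [0,0,-1.9,0,0,-0.5,-1]
    - [0,0,-1.9,0,0,-0.9,-1]
    - [0,0,-1.9,0,0,-1.6,-1]
    - [0,0,-1.9,0,0,-2.5,-1]
    - [0,0,-1.9,0,0,-3.4,-1]
    - [0,0,-1.9,0,0,-4,-1]
    - [0,0,-1.9,0,0,-4,-1]

```text
time: 17.95
position: [0.5345, -0.2175, 0.2864]
tool_rot: [[0.186, 0.983, 0.002], [0.983, -0.186, -0.001], [-0.0, 0.002, -1.0]]
wrist_force: [0.6, -1.0, -5.0]
finger_gap: 0.0157
grip_force: 40.0
```

```bash
sed -i '/^t=/,$d' st.py; cat >> st.py <<'E'
from fit import *
R=np.array(s["tool_rot"]);p=np.array(s["position"])
print("to stand",R.T@(np.array([.5250,.1772,.2854])-p)/.025)
im=optics.camera("scene");cv2.imwrite("pics/scene2.png",im)
u,v=w2p("scene",[.5335,-.2155,.17]).astype(int);cv2.imwrite("pics/crop2.png",cv2.resize(im[v-60:v+60,u-60:u+60],(600,600),interpolation=cv2.INTER_CUBIC))
E
python3 st.py
```

```text
time 17.95
position [ 0.5345 -0.2175  0.2864]
wrist_force [ 0.5776 -1.047  -4.9976]
wrist_torque [-0.0935  0.0258  0.0042]
yaw cw deg 280.72607491071795 -0.26274701567686304
to stand [15.4410415  -3.31365362  0.03042701]
```

View pics/crop2.png

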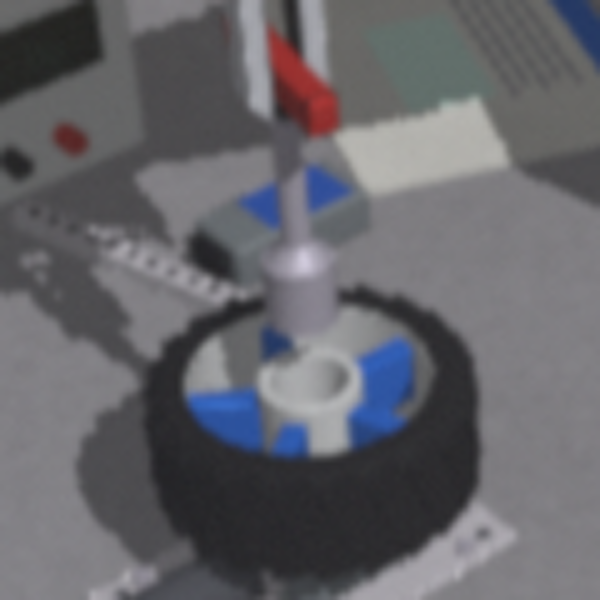

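The crop shows the wrench clear of the bore and upright in the grip (socket at about (303,290)). I'm carrying it back over the stand, turning it to its original heading.

move_arm:
  moves:
    - [0,0,-0.6,0.5,-0.1,0,-1]
    - [0,0,-1.6,1.7,-0.35,0,-1]
    - [0,0,-2.8,3.3,-0.7,0,-1]
    - [0,0,-4.0,5,-1.1,0,-1]
    - [0,0,-5.2,6.7,-1.45,0,-1]
    - [0,0,-6.4,8.4,-1.8,0,-1]
    - [0,0,-7.6,10.1,-2.2,0,-1]
    - [0,0,-8.8,11.8,-2.55,0,-1]
    - [0,0,-10,13.4,-2.9,0,-1]
    - [0,0,-11.2,14.6,-3.15,0,-1]
    - [0,0,-12.4,15.3,-3.3,0,-1]
    - [0,0,-13.4,15.44,-3.31,0,-1]

```text
time: 19.5
position: [0.5243, 0.1783, 0.284]
tool_rot: [[-0.993, -0.119, -0.002], [-0.119, 0.993, -0.0], [0.002, -0.0, -1.0]]
wrist_force: [-0.6, -1.2, -4.1]
finger_gap: 0.0158
grip_force: 40.0
```

move_arm:
  moves:
    - [0,0,0,0,0,0,-1]
    - [0,0,0,0,0,0,-1]
    - [0,0,0,0,0,0,-1]

```text
time: 19.88
position: [0.5249, 0.1768, 0.2851]
tool_rot: [[-0.994, -0.11, -0.0], [-0.11, 0.994, -0.0], [0.0, -0.0, -1.0]]
wrist_force: [-0.3, 0.1, -4.4]
finger_gap: 0.0158
grip_force: 40.0
```

```bash
sed -i '/^im=/,$d' st.py; sed -i 's/.2854\]/.1375]/' st.py; python3 st.py
```

```text
time 19.875
position [0.5249 0.1768 0.2851]
wrist_force [-0.349   0.1025 -4.3768]
wrist_torque [ 0.0435 -0.0591 -0.0018]
yaw cw deg 173.65868638661976 -1.422656718685204
to stand [-0.00884007  0.01476866  5.90208668]
```

move_arm:
  moves:
    - [0,0,0,0,0.01,1.2,-1]
    - [0,0,0,0,0.01,2.6,-1]
    - [0,0,0,0,0.01,3.8,-1]
    - [0,0,0,0,0.01,4.3,-1]
    - [0,0,0,0,0.01,4.7,-1]
    - [0,0,0,0,0.01,5.1,-1]
    - [0,0,0,0,0.01,5.4,-1]
    - [0,0,0,0,0.01,5.4,-1]

```text
time: 20.88
position: [0.5247, 0.1774, 0.1499]
tool_rot: [[-0.994, -0.113, -0.001], [-0.113, 0.994, -0.0], [0.001, -0.0, -1.0]]
wrist_force: [0.0, 0.0, -4.1]
finger_gap: 0.0158
grip_force: 40.0
```

move_arm:
  moves:
    - [0,0,0,0,0,0.2,-1]
    - [0,0,0,0,0,0.4,-1]
    - [0,0,0,0,0,0.53,-1]
    - [0,0,0,0,0,0.57,-1]
    - [0,0,0,0,0,0.57,-1]

```text
time: 21.5
position: [0.5249, 0.1774, 0.136]
tool_rot: [[-0.994, -0.113, 0.0], [-0.113, 0.994, 0.0], [-0.0, 0.0, -1.0]]
wrist_force: [-0.1, 0.9, -4.9]
finger_gap: 0.0158
grip_force: 40.0
```

move_arm:
  moves:
    - [0,0,0,0,0,0.03,-1]
    - [0,0,0,0,0,0.03,-1]
    - [0,0,0,0,0,0.03,-0.3]
    - [0,0,0,0,0,0.03,-0.1]
    - [0,0,0,0,0,0.03,-0.1]
    - [0,0,0,0,0,0.03,-0.1]
    - [0,0,0,0,0,-0.5,-0.1]
    - [0,0,0,0,0,-1.5,0]
    - [0,0,0,0,0,-3,0]
    - [0,0,0,0,0,-4.5,0]
    - [0,0,0,0,0,-6,0]
    - [0,0,0,0,0,-6,0]

```text
time: 23.0
position: [0.5255, 0.1776, 0.2897]
tool_rot: [[-0.994, -0.113, 0.006], [-0.113, 0.994, 0.002], [-0.006, 0.001, -1.0]]
wrist_force: [0.2, -0.2, -0.5]
finger_gap: 0.0468
grip_force: 0.0
```

```bash
python3 - <<'E'
from fit import *
s=manip.get_state();print(s["time"],s["position"],s["wrist_force"],s["finger_gap"])
im=optics.camera("scene");cv2.imwrite("pics/f.png",im[130:350,200:480].repeat(2,0).repeat(2,1))
p=feat(redmask(im,(375,244)));print(p)
E
```

```text
23.0 [0.52554949 0.17761361 0.28969413] [ 0.24923378 -0.24038445 -0.50076315] 0.046777314350020645
(array([375.35763339, 244.74537771]), array([-7.59146952,  6.66183069]))
```

View pics/f.png

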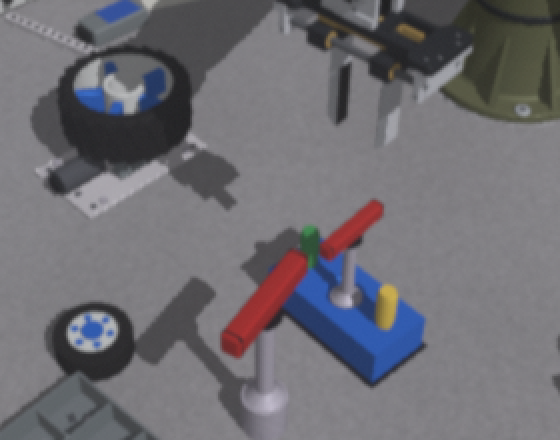

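The wrench stands upright in its hole (bar at about (375,244), as at the start). The gripper is clear of it and everything else is in place.

```bash
python3 -c "
from workcell import manip
print(manip.hand_in())"
```

```text
the job is handed in; nothing more can be done
None
```

The job is handed in: the nut was turned clockwise until it came home at about 0.32 N m, and the wrench is back upright in its hole and released, at about 23 s of the 72 s allowed.

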